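# Back-light the filter plate of an air sampler

### The arm

A 7-joint arm with a two-finger parallel gripper is mounted at the origin on the work surface. World frame = base frame: x ahead of the robot, y to its left, z up, the work surface at z = 0. Lengths are in m, angles in rad, forces in N, time in s.
With the tool pointing down it reaches from about 0.4 to 0.85 m from the base axis. Payload 4.5 kg.
Tool frame: the origin (TCP) lies midway between the tips of the shut fingers; the grasp point (between the pads) lies 19 mm behind it; z points along the fingers, y is the line along which they close (so a half turn about z gives the same grasp; the last joint's range is limited). The gripper opens to 88 mm and grips with 3 to 60 N. Pads are 18 mm wide; open, the fingers measure 123 mm over their backs; the gripper's body (75 mm by 187 mm) begins 45 mm behind the grasp point.
Start: joints at [1.177, 0.689, -0.195, 1.565, 0.157, 0.902, -0.215], TCP at [0.259, -0.569, 0.239] pointing down, gripper open.
Joint ranges: [-3.01, 3.01], [-0.46, 2.08], [-1.47, 1.51], [0.13, 2.56], [-1, 4.14], [0.04, 2.09], [-2.66, 2.66]. Speed limits (rad/s): [2.57, 2.57, 3.14, 3.14, 3.14, 3.14, 3.14].

### API

Orientations are given as a unit quaternion [x, y, z, w].
In Python, from plant import * gives the robot as it stands.
- The arm moves only by the tool send_rows, never from a script. Its argument "targets" is a list of rows, each a list of 2 entries, a list of its own where there are three numbers: the shift along the tool's x, y, z in units of 0.3 m (1.0 is 0.3 m), then the turn, a rotation vector about the tool's x, y, z in units of pi rad (1.0 is pi rad). A call has 1 to 12 rows; each row is the pose to reach, as a shift and turn from the pose commanded when the call began, along the tool's axes at that moment, turning the shorter way round; what a row does not reach only later rows make up. A row lasts 1/8 s, in which the tool goes at most 62.5 mm and 10.7 degrees, less where a joint would pass 70% of its speed; a pose out of reach is approached as far as the arm can. A call with a number of a shift or a turn outside -1 to 1 is refused whole. A call with a gripper value outside its range is refused whole. "fingers" is the opening, from 0 (shut) to 1 (fully open), set as the call begins (left out, the last holds). The fingers move at their own pace and stop on an object; "newtons" is the grip in N (left out, the last holds). Time passes only in rows, so rows that repeat a pose let the fingers close. It gives the time, the measured TCP pose, the force, the opening and the grip force at its end, in the units of the state.
- get_state(): the state, without advancing time (a new reading comes with each control period).
- snapshot(name): name is "side" or "top"; returns a dict with "img" (480x640x3 uint8, blue, green, red), "fx", "fy", "cx", "cy" (pixels), "cam_to_world" (4x4, takes a point from camera to world coordinates). Camera axes: x right, y down, z forward; pixel columns grow to the right and rows downward; lengths in m; the calibration is good to about 2 mm. A picture is of the moment at which its call begins. There is no depth.
- finish_job(): hands the job in; it is judged then, once.
The state is a dict: "clock": time; "q": joint angles; "qd": joint speeds; "joint_torque": joint torques, N m; "tool_pos": TCP position; "eef_rot": TCP orientation; "contact_force": force on the tool from outside, world axes, zero at the start; "moment": the same for the moment, N m; "opening": opening from 0.0 (shut) to 1.0 (fully open); "finger_force": force on a finger pad.
Only numpy, scipy, OpenCV 4.12 (cv2) and the standard library are available. Lean on these libraries where they do the work, as an engineer would, in place of code of your own. Each camera call takes 0.05 s, during which the arm holds its last target. There are 200 camera calls.

### The job

First set the light panel for viewing: turn it square to its base (glowing face looking along the yellow mark) and stand it upright. Then swing the air sampler's grey flap fully up, draw the filter plate up out of its slot by the orange tab, and finish holding it, still in the gripper: upright, parallel to the glowing face, about 10 cm in front of the middle of that face and touching nothing else. Leave the flap open and the panel as set, and leave the tip boxes, jar, beaker and marker pen where they are.

Things in the scene. Friction and masses are not known exactly. Their poses are not given: they have to be found in the camera images.
- stand: Fixed grey base of the light panel, 150 x 150 x 18 mm; origin under its centre, z up. Its front is -x, where a yellow line on top points along -x, roughly to the robot's left (world +y). The vertical swivel axis stands at (-35, 0) mm in its frame; a short arm carries the panel 60 mm behind that axis. Stand and sampler may trade places (left/right).
- swivel (a joint): Swivel of the light panel about the vertical swivel axis, rad, positive counter-clockwise from above; 0 = glowing face square to the front of the base, over the yellow line. Range -1.2 to 1.2; starts turned by 0.35 to 0.9. Stiff (0.25 N m friction), stays where it is left.
- tilt (a joint): Tilt of the light panel about the horizontal hinge along its lower edge, rad; 0 = upright, positive = leaning back, away from the glowing face. Range -0.4 to 1.0; starts leaning back 0.45 to 0.85. Stiff (0.40 N m friction), stays where it is left.
- panel_hinge (a point): Middle of the tilt hinge, 60 mm behind the swivel axis (so with swivel 0 at (25, 0, 55) mm in the stand's frame), 55 mm above the table; axes turn with the panel (-x out of the glowing face, y along the hinge, z up the panel).
- panel_ball (a point): Centre of the panel's red ball handle, 22 mm diameter, on an 8 mm stem that stands on the middle of the panel's top edge; in the panel's axes it lies at (0, 0, 147) mm from panel_hinge, 32 mm above the top edge. The ball can turn between the fingers.
- panel_face (a point): Centre of the panel's glowing face (panel 160 wide, 110 high, 14 mm thick, black frame); in the panel's axes at (-7, 0, 60) mm from panel_hinge; same axes: -x points out of the glowing face.
- sampler: Fixed cream air sampler, 190 (x) x 200 (y) x 135 mm high, from x = -70 to 120 mm about its origin, which lies on the table below the filter slot; its front with teal keypad is its -x side and faces the robot roughly. In its top is a well, x and y within 50 mm of the origin and 43 mm deep, with the 84 x 16 mm filter slot in the well's floor, long way along x.
- flap (a joint): Grey flap over the well, rad; 0 = shut, grows as it lifts, 1.57 = upright, stop at 1.75. Stiff hinge (0.25 N m), stays where it is left. Flap 148 long, 112 wide, 8 mm thick.
- flap_hinge (a point): Middle of the flap's hinge line (along the sampler's y), at (78, 0, 139) mm in the sampler's frame.
- flap_ball (a point): Centre of the flap's red ball handle, 22 mm diameter, on an 8 mm stem out of the flap's free edge, 182 mm from the hinge line and 34 mm beyond the edge; when shut it overhangs the sampler's front at (-104, 0, 139) mm in the sampler's frame. The ball can turn between the fingers.
- filter: Blue-framed filter plate, 80 wide (x) x 80 high (z) x 10 mm thick (y), about 70 g, with an orange tab 36 wide, 10 thick and 24 mm high on the middle of its top edge. Origin at the centre of the square plate: the tab's top is 64 mm above it. It starts upright in the slot below the flap, origin 65 mm above the table over the sampler's origin, tab top 6 mm below the sampler's rim.
- tips_a: Loose teal tip box, 120 x 85 x 78 mm, bystander; origin under its centre.
- tips_b: Loose teal tip box, 120 x 85 x 78 mm, bystander; origin under its centre.
- jar: Loose glass jar with brass cap, 64 mm across, 110 mm high, bystander; origin under its centre.
- beaker: Loose glass beaker, 70 mm across, 85 mm high, bystander; origin under its centre.
- marker: Loose white and blue marker pen, 130 x 14 x 14 mm, bystander lying on the table; origin under its centre.
There are look-alikes about, which are no part of the job. What is shaped like the stand but green is not meant.

How it is judged:
On the way, in this order (a step that is already met when the one before it is completed fails the run):
1. light panel square to its base and upright (value of joint swivel between -0.12 and 0.12 rad and value of joint tilt between -0.12 and 0.12 rad), for 0.3 s.
2. flap swung up (value of joint flap above 1.3 rad), for 0.2 s.
3. filter plate drawn out of the sampler in the fingers (height (world z) of filter above 0.135 m and z of the grasp point in the frame of filter above 0.03 m and contact force between filter and the fingers above 1 N and contact force between filter and sampler below 0.2 N), for 0.1 s.
At the end, for the whole second after the job is handed in: Plate held still in the fingers, centre 55-145 mm before the glowing face, within 30 mm sideways and 35 mm in height of its centre, parallel and upright to 0.2 rad, touching neither panel nor sampler; panel within 0.12 rad of square and upright; flap beyond 1.3 rad (all of step 1 and value of joint flap above 1.3 rad and x of filter in the frame of panel_face between -0.145 and -0.055 m and y of filter in the frame of panel_face between -0.03 and 0.03 m and z of filter in the frame of panel_face between -0.035 and 0.035 m and angle between the y axis of filter and the x axis of panel_face, either way round below 0.2 rad and angle between filter's own z axis and vertical below 0.2 rad and contact force between filter and the fingers above 1 N and contact force between filter and stand below 0.2 N and contact force between filter and sampler below 0.2 N and height (world z) of filter above 0.08 m and linear speed of filter below 0.03 m/s); the arm keeps its last pose, push and grip.
It fails at once if a bystander was moved more than 30 mm (distance of any of tips_a, tips_b, jar, beaker, marker from where it was at the start of the episode above 0.03 m).
It also fails if it takes over 72 s, if anything falls off the work surface, if the arm or the gripper's body presses on something with over 40 N, if the wrist force passes 120 N, or if a joint passes its speed limit or range.

## Working session

There is one attempt and no reset: what is moved stays moved. The work goes in short steps, Python scripts to look and compute and a tool call to move; the robot and the scene stay as the last step left them, time stands still between calls to the robot, and variables do not carry over. Pictures are saved under pics/ and viewed, at most 10 in all, crops included, and the job is handed in when it is done.

Besides the shell and the picture viewer there is one more tool, called after "Call:" in YAML: its name, and indented under it one key for each argument. send_rows: Moves the arm, as the interface text tells. Its arguments: {"type":"object","properties":{"targets":{"type":"array"},"fingers":{"type":"number"},"newtons":{"type":"number"}},"required":["targets"]}

```bash
mkdir -p pics; ls; python3 - <<'E'
from plant import *
import cv2,numpy as np
for n in("top","side"):
    s=snapshot(n); cv2.imwrite(f"pics/{n}0.png",s["img"]); print(n,s["fx"],s["fy"],s["cx"],s["cy"]); print(np.round(s["cam_to_world"],4).tolist())
print(get_state())
E
```

```text
pics
top 615.4956963278512 615.4956963278512 312.4330839787097 236.35814446047755
[[0.0279, -0.9844, 0.1738, 0.1686], [-0.9996, -0.0277, 0.0035, 0.154], [0.0013, -0.1738, -0.9848, 2.1302], [0.0, 0.0, 0.0, 1.0]]
side 578.0861683805665 578.0861683805665 317.2944444381415 233.61924397465725
[[-0.9776, -0.128, 0.167, 0.2619], [-0.2097, 0.5266, -0.8239, 1.4012], [0.0175, -0.8404, -0.5416, 0.9458], [0.0, 0.0, 0.0, 1.0]]
{'clock': 0.1, 'q': array([ 1.1767727 ,  0.68990632, -0.19454701,  1.5661893 ,  0.15727276,
        0.90252361, -0.21509962]), 'qd': array([-0.00017056, -0.00331831, -0.00099601, -0.00149749,  0.00113716,
       -0.00048895,  0.00091954]), 'joint_torque': array([-3.26430316e-03, -5.28499639e+01, -1.27166145e+00, -1.53837115e+01,
       -5.25701477e-02,  1.95968700e-03,  1.51342346e-05]), 'tool_pos': array([ 0.25905765, -0.5681758 ,  0.23800057]), 'eef_rot': array([ 9.77199758e-01,  2.12320426e-01, -2.13705583e-04, -7.90388831e-04]), 'contact_force': array([ 0.33473086,  0.35410873, -0.0133712 ]), 'moment': array([ 0.01808508,  0.0013191 , -0.00969089]), 'finger_force': 0.0, 'opening': 1.0017612749811844}
```

View pics/top0.png

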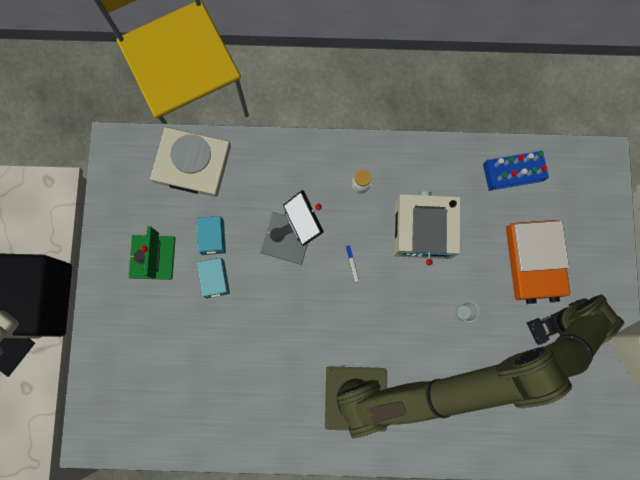

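View pics/side0.png

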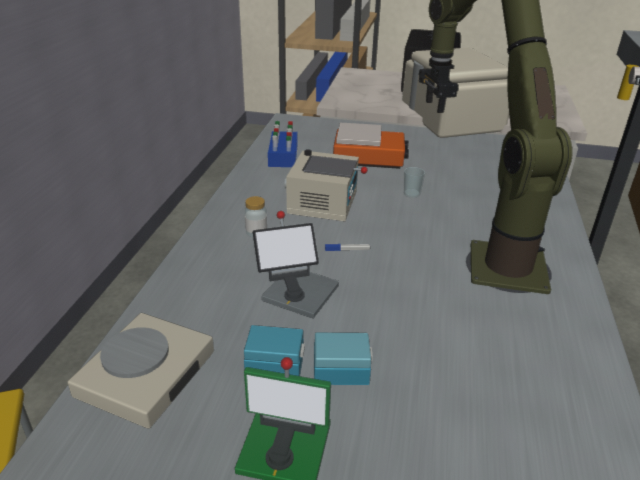

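The top view shows the stand near (288,238) with its ball at (318,207), and the sampler near (428,226) with the flap ball at (429,262). The green look-alike is at (150,257). I'll get the ball centroids and enlarge both items.

```bash
cat > h.py <<'E'
import numpy as np,cv2
from plant import *
from scipy.spatial.transform import Rotation as R
from scipy.optimize import least_squares
def proj(s,P):
    T=np.linalg.inv(s["cam_to_world"]); p=np.atleast_2d(P)@T[:3,:3].T+T[:3,3]
    return np.c_[s["fx"]*p[:,0]/p[:,2]+s["cx"], s["fy"]*p[:,1]/p[:,2]+s["cy"]]
def onplane(s,uv,z):
    uv=np.atleast_2d(uv); d=np.c_[(uv[:,0]-s["cx"])/s["fx"],(uv[:,1]-s["cy"])/s["fy"],np.ones(len(uv))]
    C=np.array(s["cam_to_world"]); d=d@C[:3,:3].T
    return C[:3,3]+d*((z-C[2,3])/d[:,2:3])
def reds(s):
    i=s["img"].astype(int); m=((i[...,2]>110)&(i[...,1]<70)&(i[...,0]<70)).astype(np.uint8)
    n,_,st,c=cv2.connectedComponentsWithStats(m)
    return [(np.round(c[k],2).tolist(),int(st[k,4])) for k in range(1,n) if st[k,4]>8]
def tri(st,uvt,ss,uvs):
    f=lambda P:np.r_[(proj(st,P)[0]-uvt),(proj(ss,P)[0]-uvs)]
    r=least_squares(f,[.5,0,.2]); return r.x,r.fun
E
python3 - <<'E'
from h import *
t=snapshot("top");s=snapshot("side")
print(reds(t));print(reds(s))
def crop(im,x,y,w,h,k): return cv2.resize(im[y:y+h,x:x+w],None,fx=k,fy=k,interpolation=cv2.INTER_CUBIC)
a=np.hstack([crop(t["img"],255,180,80,60+30,5),crop(t["img"],388,185,80,90,5)])
b=cv2.resize(np.hstack([crop(s["img"],240,205,110,115,3),crop(s["img"],265,140,110,115,3)]),None,fx=1,fy=1)
cv2.imwrite("pics/a.png",a);cv2.imwrite("pics/b.png",b);print(a.shape,b.shape)
E
```

```text
[([520.39, 157.09], 23), ([543.7, 167.6], 20), ([513.57, 172.9], 21), ([317.38, 206.48], 21), ([512.95, 263.03], 353), ([142.53, 248.63], 19), ([428.4, 261.72], 25), ([538.5, 296.75], 12), ([550.0, 296.0], 9)]
[([288.33, 133.33], 9), ([403.26, 151.58], 19), ([397.6, 163.76], 25), ([366.85, 162.85], 13), ([382.25, 163.75], 16), ([363.59, 169.07], 27), ([280.1, 214.0], 40), ([286.27, 362.82], 90)]
(450, 800, 3) (345, 660, 3)
```

View pics/a.png

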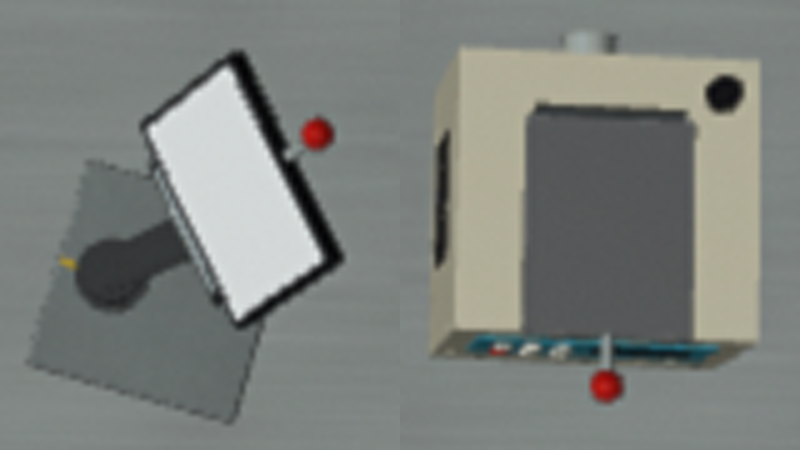

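View pics/b.png

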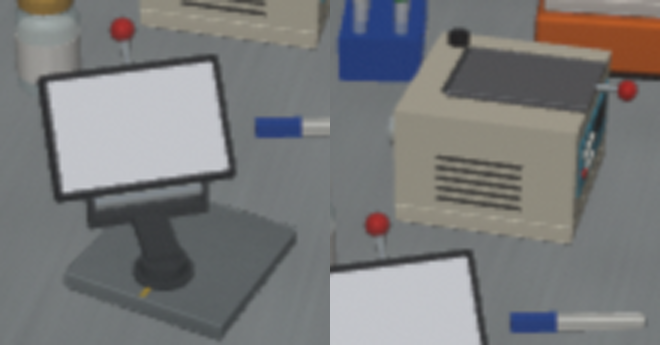

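The enlarged views give readable corners on the stand, panel and sampler. Next I'll fit the poses to both views.

```bash
cat > fit.py <<'E'
from h import *
def inv(u,k,ox,oy,dx=0): 
    u=np.array(u,float); u[:,0]-=dx; return (u+.5)/k-.5+[ox,oy]
Rz=lambda a:R.from_euler('z',a).as_matrix()
def panelT(p):  # stand x,y,yaw,sw,tilt -> rot, hinge
    x,y,a,s,t=p; A=Rz(a); o=np.array([x,y,0])
    B=A@Rz(s); h=o+A@[-.035,0,0]+B@[.06,0,.055]
    return B@R.from_euler('y',t).as_matrix(),h
if __name__=="__main__":
    t=snapshot("top");s=snapshot("side")
    # stand
    sc=np.array([[.075,.075],[-.075,.075],[-.075,-.075],[.075,-.075]])
    def stand(p,c): 
        A=Rz(p[2]); return np.array([A@[i[0],i[1],.018] for i in c])+[p[0],p[1],0]
    # world TL = stand(-.075,+.075) (x->-y,y->+x)
    cs=[(-.075,.075),(-.075,-.075),(.075,-.075)]
    ut=inv([(90,160),(27,363),(234,423)],5,255,180); us=inv([(67,271),(222,326),(297,236)],3,240,205)
    pc=np.array([(-.007,y,z) for y,z in((.08,.115),(-.08,.115),(-.08,.005),(.08,.005))])
    pt=inv([(238,52),(343,258),(238,327),(143,127)],5,255,180); ps=inv([(40,78),(217,56),(235,176),(57,199)],3,240,205)
    def f(p):
        B,h=panelT(p); w=h+pc@B.T; b=h+B@[0,0,.147]
        return np.r_[(proj(t,stand(p,cs))-ut).ravel(),(proj(s,stand(p,cs))-us).ravel(),((proj(t,w)-pt)*.7).ravel(),((proj(s,w)-ps)*.7).ravel(),2*(proj(t,b)[0]-[317.38,206.48]),2*(proj(s,b)[0]-[280.1,214.0])]
    r=least_squares(f,[.55,.2,-1.7,.6,.6],loss='soft_l1'); p=r.x
    print("stand",p.round(4),np.round(r.fun,1)); B,h=panelT(p); print("ball",h+B@[0,0,.147],"hinge",h)
    print("ball tri",tri(t,[317.38,206.48],s,[280.1,214.0]))
    # sampler
    top=np.array([(.12,.1,.135),(.12,-.1,.135),(-.07,-.1,.135),(-.07,.1,.135)])
    qt=inv([(458,47),(760,60),(758,343)],5,388,185,400)
    bs=np.vstack([top,[(.12,.1,0),(-.07,.1,0)]]); qs=inv([(397,108),(445,33),(611,50),(577,130),(398,220),(574,240)],3,265,140,330)
    bs=bs[[0,1,2,3,4,5]]
    def g(p):
        A=Rz(p[2]);o=[p[0],p[1],0];b=A@[-.104,0,.139]+o
        return np.r_[(proj(t,top[:3]@A.T+o)-qt).ravel(),(proj(s,bs@A.T+o)-qs).ravel(),2*(proj(t,b)[0]-[428.4,261.72]),2*(proj(s,b)[0]-[363.59,169.07])]
    r=least_squares(g,[.55,-.2,0],loss='soft_l1');p=r.x
    print("sampler",p.round(4),np.round(r.fun,1),"ball",Rz(p[2])@[-.104,0,.139]+[p[0],p[1],0])
    print("ball tri",tri(t,[428.4,261.72],s,[363.59,169.07]))
E
python3 fit.py
```

```text
stand [ 0.5346  0.2508 -1.8299  0.7434  0.7098] [-0.1 -0.2 -0.2 -0.2 -0.2 -0.1 -0.8 -0.2  0.1 -0.2  1.1 -3.2 -1.6 -0.2
 -1.4  0.7 -0.2  0.6 -1.1 -0.3 -0.5 -0.7  0.2 -1.1  0.8 -0.3  0.   0.7
  0.5 -0.8  0.5  0.3]
ball [0.61608316 0.14674106 0.16649629] hinge [0.57147685 0.23152228 0.055     ]
ball tri (array([0.61566847, 0.14774114, 0.16741781]), array([-0.03926161, -0.35749323,  0.2796405 ,  0.06821628]))
sampler [ 0.5504 -0.2232 -0.0194] [ 0.5 -0.1  0.1  0.1  0.2 -0.1 -0.9  0.6 -0.6 -0.9  0.3 -0.1  0.2  0.9
 -0.7  1.2 -0.7  2.6  1.1  0.1  0.7  1. ] ball [ 0.44645523 -0.22115796  0.139     ]
ball tri (array([ 0.44688047, -0.21892904,  0.14164363]), array([-0.00405008, -0.19196995,  0.17943331,  0.03856356]))
```

```bash
cat >> h.py <<'E'
import json,os
def RT(yaw): # tool down, tool y at yaw
    y=np.array([np.cos(yaw),np.sin(yaw),0]); z=np.array([0,0,-1.]); return np.c_[np.cross(y,z),y,z]
def start():
    if os.path.exists("cmd.json"): c=json.load(open("cmd.json")); return np.array(c[0]),RT(c[1])
    s=get_state(); return s["tool_pos"],R.from_quat(s["eef_rot"]).as_matrix()
def rows(W,save=True):
    "W: list of (x,y,z,yaw) -> rows from last commanded pose"
    p,A=start(); out=[]
    for w in W:
        out.append([(A.T@(np.array(w[:3])-p)/.3).round(3).tolist(),(R.from_matrix(A.T@RT(w[3])).as_rotvec()/np.pi).round(3).tolist()])
    print(json.dumps(out))
    if save: json.dump([list(map(float,W[-1][:3])),float(W[-1][3])],open("cmd.json","w"))
E
python3 - <<'E'
from h import *
w=(.616,.1473,.27,.484)
rows([(.259,-.568,.30,-1.144),(.45,-.2,.30,-.3),w])
rows([(.616,.1473,.148,.484)])
E
```

```text
[[[0.0, -0.002, -0.205], [-0.0, 0.0, 0.0]], [[1.088, -0.854, -0.205], [-0.0, -0.0, -0.268]], [[2.072, -1.678, -0.104], [-0.0, -0.0, -0.518]]]
[[[0.0, 0.0, 0.407], [0.0, 0.0, 0.0]]]
```

```bash
rm cmd.json; python3 - <<'E'
from h import *
rows([(.259,-.568,.30,-1.144),(.40,-.32,.30,-.6)])
rows([(.52,-.06,.30,-.05)])
rows([(.616,.1473,.27,.484),(.616,.1473,.19,.484)])
E
```

```text
[[[0.0, -0.002, -0.205], [-0.0, 0.0, 0.0]], [[0.771, -0.559, -0.205], [-0.0, -0.0, -0.173]]]
[[[0.941, -0.159, 0.0], [0.0, 0.0, -0.175]]]
[[[0.706, 0.285, 0.1], [0.0, 0.0, -0.17]], [[0.706, 0.285, 0.367], [0.0, 0.0, -0.17]]]
```

Call:
send_rows:
  targets:
    - [[0,-0.002,-0.205],[0,0,0]]
    - [[0.771,-0.559,-0.205],[0,0,-0.173]]
    - [[0.771,-0.559,-0.205],[0,0,-0.173]]
    - [[0.771,-0.559,-0.205],[0,0,-0.173]]
    - [[0.771,-0.559,-0.205],[0,0,-0.173]]
    - [[0.771,-0.559,-0.205],[0,0,-0.173]]
    - [[0.771,-0.559,-0.205],[0,0,-0.173]]
    - [[0.771,-0.559,-0.205],[0,0,-0.173]]
  fingers: 1
  newtons: 20

```text
clock: 1.3
tool_pos: [0.3995, -0.3212, 0.3002]
eef_rot: [0.885, 0.466, -0.001, 0.0]
contact_force: [-0.5, 0.4, -0.2]
opening: 1.007
finger_force: 0.0
```

Call:
send_rows:
  targets:
    - [[0.941,-0.159,0],[0,0,-0.175]]
    - [[0.941,-0.159,0],[0,0,-0.175]]
    - [[0.941,-0.159,0],[0,0,-0.175]]
    - [[0.941,-0.159,0],[0,0,-0.175]]
    - [[0.941,-0.159,0],[0,0,-0.175]]
    - [[0.941,-0.159,0],[0,0,-0.175]]
    - [[0.941,-0.159,0],[0,0,-0.175]]

```text
clock: 2.17
tool_pos: [0.5196, -0.0627, 0.2998]
eef_rot: [0.726, 0.688, -0.001, 0.0]
contact_force: [-0.6, -0.9, 0.3]
opening: 1.003
finger_force: 0.0
```

Tracking is good. I'll move above the panel ball.

Call:
send_rows:
  targets:
    - [[0.706,0.285,0.1],[0,0,-0.17]]
    - [[0.706,0.285,0.1],[0,0,-0.17]]
    - [[0.706,0.285,0.1],[0,0,-0.17]]
    - [[0.706,0.285,0.1],[0,0,-0.17]]
    - [[0.706,0.285,0.1],[0,0,-0.17]]
    - [[0.706,0.285,0.3],[0,0,-0.17]]
    - [[0.706,0.285,0.367],[0,0,-0.17]]
    - [[0.706,0.285,0.367],[0,0,-0.17]]
    - [[0.706,0.285,0.367],[0,0,-0.17]]

```text
clock: 3.3
tool_pos: [0.6169, 0.1455, 0.1914]
eef_rot: [0.518, 0.855, 0.0, 0.001]
contact_force: [-0.2, 0.3, 1.3]
opening: 1.003
finger_force: 0.0
```

```bash
python3 - <<'E'
from h import *
from fit import *
print(get_state()["tool_pos"])
rows([(.616,.1473,.148,.484)])
p=[.5346,.2508,-1.8299]; W=[]
for i in range(1,11):
    k=1-i/10; sw=.7434*k; B,h=panelT(p+[sw,.7098*k]); b=h+B@[0,0,.147]; W.append((*(b-[0,0,.0188]),-1.8299+np.pi/2+sw))
print(W[-1]); rows(W)
x=W[-1]; rows([(x[0],x[1],.30,x[3])])
E
```

```text
[0.61694387 0.14552201 0.19140085]
[[[0.0, 0.0, 0.14], [0.0, 0.0, 0.0]]]
(np.float64(0.5281946438123264), np.float64(0.22663449954772238), np.float64(0.18319999999999997), -0.2591036732051035)
[[[0.027, -0.037, -0.021], [0.0, 0.0, 0.024]], [[0.059, -0.069, -0.04], [0.0, 0.0, 0.047]], [[0.095, -0.096, -0.058], [0.0, 0.0, 0.071]], [[0.133, -0.118, -0.074], [0.0, 0.0, 0.095]], [[0.173, -0.135, -0.087], [0.0, 0.0, 0.118]], [[0.213, -0.146, -0.098], [0.0, 0.0, 0.142]], [[0.254, -0.152, -0.106], [0.0, 0.0, 0.166]], [[0.294, -0.152, -0.112], [0.0, 0.0, 0.189]], [[0.333, -0.146, -0.116], [0.0, 0.0, 0.213]], [[0.37, -0.136, -0.117], [0.0, 0.0, 0.237]]]
[[[0.0, 0.0, -0.389], [0.0, 0.0, 0.0]]]
```

Call:
send_rows:
  targets:
    - [[0,0,0.07],[0,0,0]]
    - [[0,0,0.14],[0,0,0]]
    - [[0,0,0.14],[0,0,0]]

```text
clock: 3.68
tool_pos: [0.616, 0.1462, 0.1483]
eef_rot: [0.517, 0.856, -0.0, 0.0]
contact_force: [-0.7, 0.2, 1.1]
opening: 1.002
finger_force: 0.0
```

Call:
send_rows:
  targets:
    - [[0,0,0],[0,0,0]]
    - [[0,0,0],[0,0,0]]
    - [[0,0,0],[0,0,0]]
    - [[0,0,0],[0,0,0]]
    - [[0,0,0],[0,0,0]]
    - [[0,0,0],[0,0,0]]
  fingers: 0
  newtons: 20

```text
clock: 4.42
tool_pos: [0.616, 0.1471, 0.1481]
eef_rot: [0.517, 0.856, -0.0, 0.0]
contact_force: [0.2, -0.4, -0.2]
opening: 0.343
finger_force: 0.0
```

Call:
send_rows:
  targets:
    - [[0,0,0],[0,0,0]]
    - [[0,0,0],[0,0,0]]
    - [[0,0,0],[0,0,0]]
    - [[0,0,0],[0,0,0]]

```text
clock: 4.92
tool_pos: [0.6161, 0.1472, 0.1481]
eef_rot: [0.517, 0.856, 0.0, 0.0]
contact_force: [0.6, 0.1, -1.3]
opening: 0.229
finger_force: 20.0
```

Call:
send_rows:
  targets:
    - [[0.027,-0.037,-0.021],[0,0,0.024]]
    - [[0.059,-0.069,-0.04],[0,0,0.047]]
    - [[0.095,-0.096,-0.058],[0,0,0.071]]
    - [[0.133,-0.118,-0.074],[0,0,0.095]]
    - [[0.173,-0.135,-0.087],[0,0,0.118]]
    - [[0.213,-0.146,-0.098],[0,0,0.142]]
    - [[0.254,-0.152,-0.106],[0,0,0.166]]
    - [[0.294,-0.152,-0.112],[0,0,0.189]]
    - [[0.333,-0.146,-0.116],[0,0,0.213]]
    - [[0.37,-0.136,-0.117],[0,0,0.237]]
    - [[0.37,-0.136,-0.117],[0,0,0.237]]
    - [[0.37,-0.136,-0.117],[0,0,0.237]]

```text
clock: 6.42
tool_pos: [0.5294, 0.2265, 0.184]
eef_rot: [0.793, 0.61, 0.001, 0.0]
contact_force: [2.3, -1.0, 4.9]
opening: 0.225
finger_force: 19.8
```

```bash
python3 - <<'E'
from h import *
s=get_state();print(s["tool_pos"],s["opening"],s["finger_force"],s["contact_force"])
t=snapshot("top");s=snapshot("side")
a=cv2.resize(t["img"][170:270,250:340],None,fx=4,fy=4,interpolation=cv2.INTER_CUBIC)
b=cv2.resize(s["img"][205:305,225:325],None,fx=4,fy=4,interpolation=cv2.INTER_CUBIC)
cv2.imwrite("pics/c.png",np.hstack([a,b]))
E
```

```text
[0.52943307 0.22649134 0.18404995] 0.22539589602758128 19.766002669930458 [ 2.32275389 -1.02806411  4.8549827 ]
```

View pics/c.png

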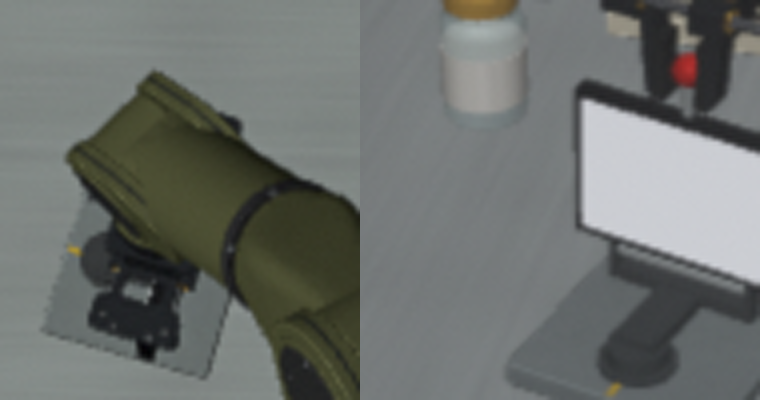

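The side view shows the ball between the fingers, the panel turned toward the mark and standing up. I'll release, rise and measure.

Call:
send_rows:
  targets:
    - [[0,0,0],[0,0,0]]
    - [[0,0,0],[0,0,0]]
    - [[0,0,0],[0,0,0]]
    - [[0,0,0],[0,0,0]]
    - [[0,0,-0.2],[0,0,0]]
    - [[0,0,-0.389],[0,0,0]]
    - [[0,0,-0.389],[0,0,0]]
  fingers: 0.8

```text
clock: 7.4
tool_pos: [0.5304, 0.2282, 0.3044]
eef_rot: [0.793, 0.609, 0.005, 0.001]
contact_force: [0.1, 0.3, -0.3]
opening: 0.805
finger_force: 0.0
```

```bash
python3 - <<'E'
from h import *
print(get_state()["tool_pos"])
yw=1.551; b=(.4467,-.220)
rows([(.50,.0,.30,.6)])
rows([(b[0],b[1],.27,yw),(b[0],b[1],.175,yw)])
E
```

```text
[0.53037821 0.22817225 0.3043958 ]
[[[-0.754, 0.103, 0.0], [0.0, 0.0, -0.273]]]
[[[-0.505, -0.561, 0.1], [0.0, 0.0, -0.303]], [[-0.505, -0.561, 0.417], [0.0, 0.0, -0.303]]]
```

Call:
send_rows:
  targets:
    - [[-0.754,0.103,0],[0,0,-0.273]]
    - [[-0.754,0.103,0],[0,0,-0.273]]
    - [[-0.754,0.103,0],[0,0,-0.273]]
    - [[-0.754,0.103,0],[0,0,-0.273]]
    - [[-0.754,0.103,0],[0,0,-0.273]]
    - [[-0.754,0.103,0],[0,0,-0.273]]
    - [[-0.754,0.103,0],[0,0,-0.273]]

```text
clock: 8.28
tool_pos: [0.4996, 0.0005, 0.2995]
eef_rot: [0.468, 0.884, -0.0, -0.0]
contact_force: [0.1, 0.5, 0.1]
opening: 0.805
finger_force: 0.0
```

Call:
send_rows:
  targets:
    - [[-0.505,-0.561,0.1],[0,0,-0.303]]
    - [[-0.505,-0.561,0.1],[0,0,-0.303]]
    - [[-0.505,-0.561,0.1],[0,0,-0.303]]
    - [[-0.505,-0.561,0.1],[0,0,-0.303]]
    - [[-0.505,-0.561,0.1],[0,0,-0.303]]
    - [[-0.505,-0.561,0.1],[0,0,-0.303]]
    - [[-0.505,-0.561,0.25],[0,0,-0.303]]
    - [[-0.505,-0.561,0.417],[0,0,-0.303]]
    - [[-0.505,-0.561,0.417],[0,0,-0.303]]

```text
clock: 9.4
tool_pos: [0.4443, -0.2185, 0.1728]
eef_rot: [0.011, 1.0, 0.001, -0.003]
contact_force: [-0.3, -0.1, -0.0]
opening: 0.798
finger_force: 0.0
```

```bash
python3 - <<'E'
from h import *
print(get_state()["tool_pos"],get_state()["q"])
t=snapshot("top");s=snapshot("side")
print([r for r in reds(t) if 250<r[0][0]<340],[r for r in reds(s) if 180<r[0][1]<300])
a=cv2.resize(t["img"][200:275,250:325],None,fx=5,fy=5,interpolation=cv2.INTER_CUBIC)
b=cv2.resize(s["img"][210:310,260:350],None,fx=4,fy=4,interpolation=cv2.INTER_CUBIC)[:375]
cv2.imwrite("pics/d.png",np.hstack([a,b]))
E
```

```text
[ 0.444286   -0.21854454  0.17280611] [ 0.8487399   0.740258   -0.80923027  1.99398628  0.78566001  0.76074984
  1.1088288 ]
[([292.08, 230.44], 25)] [([306.71, 221.87], 45)]
```

View pics/d.png

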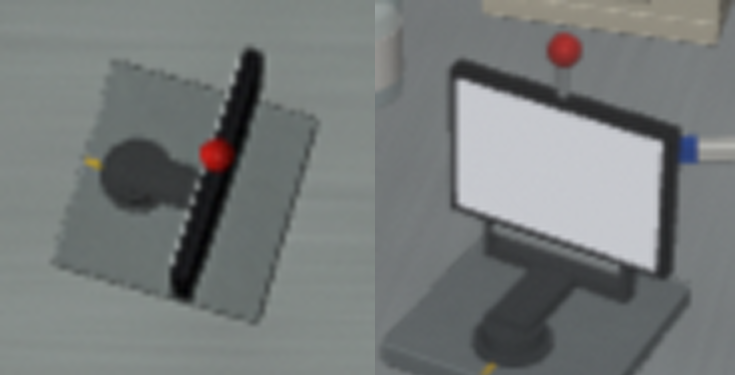

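The panel's top edge runs parallel to the stand's sides within about 0.02 rad. Next I'll check the tilt from the ball and plan the flap arc.

```bash
cat fit.py | sed -n 1,8p >/dev/null; python3 - <<'E'
from h import *
from fit import *
t=snapshot("top");s=snapshot("side")
u=inv([(112,60),(52,263),(257,323),(318,121)],5,250,200); C=[(-.075,.075),(-.075,-.075),(.075,-.075),(.075,.075)]
v=inv([(381,355),(690,290)],4,260,210,375); D=[(-.075,.075),(.075,-.075)]
pc=np.array([(-.007,y,z) for y,z in((.08,.115),(-.08,.115),(-.08,.005),(.08,.005))]); ps=inv([(452,62),(681,128),(666,277),(447,207)],4,260,210,375)
def st(p,c): return np.array([Rz(p[2])@[i[0],i[1],.018] for i in c])+[p[0],p[1],0]
def f(p):
    B,h=panelT(p);b=h+B@[0,0,.147];w=h+pc@B.T
    return np.r_[(proj(t,st(p,C))-u).ravel(),(proj(t,b)[0]-[292.08,230.44])*2,(proj(s,b)[0]-[306.71,221.87])*2,.7*(proj(s,w)-ps).ravel()]
r=least_squares(f,[.5346,.2508,-1.83,0,0],loss='soft_l1');print(r.x.round(4),r.fun.round(1))
print(tri(t,[292.08,230.44],s,[306.71,221.87])[0])
q=[.5504,-.2232,-.0194];A=Rz(q[2]);W=[]
def ball(a,dz=.0188): return A@[.078-.182*np.cos(a),.001,.139+.182*np.sin(a)]+[q[0],q[1],-dz]
x=(*ball(0),1.551);print(x);rows([x])
W=[(*ball(1.66*i/12),1.551) for i in range(1,13)];rows(W)
x=W[-1];rows([(x[0],x[1],x[2]+.06,1.551),(x[0]-.10,x[1],x[2]+.06,1.551)])
E
```

```text
[ 5.3360e-01  2.5110e-01 -1.8277e+00  1.2000e-03  1.3600e-02] [ 0.3  0.1 -0.3  0.1  0.2  0.1  0.2 -0.3  0.8 -0.4  0.5  0.5 -1.1  0.8
 -1.   1.   0.4  0.5  0.2  0.5]
[0.52667652 0.22624292 0.20334053]
(np.float64(0.44643896888933027), np.float64(-0.22018271472903927), np.float64(0.12020000000000002), 1.551)
[[[0.001, -0.001, 0.183], [0.0, 0.0, 0.0]]]
[[[-0.006, 0.0, -0.084], [0.0, 0.0, 0.0]], [[-0.023, 0.0, -0.166], [0.0, 0.0, 0.0]], [[-0.051, 0.0, -0.245], [0.0, 0.0, 0.0]], [[-0.091, 0.0, -0.319], [0.0, 0.0, 0.0]], [[-0.139, 0.0, -0.387], [0.0, 0.0, 0.0]], [[-0.197, 0.0, -0.448], [0.0, 0.0, 0.0]], [[-0.263, 0.0, -0.5], [0.0, 0.0, 0.0]], [[-0.335, 0.0, -0.542], [0.0, 0.0, 0.0]], [[-0.412, 0.0, -0.575], [0.0, 0.0, 0.0]], [[-0.494, 0.0, -0.596], [0.0, 0.0, 0.0]], [[-0.577, 0.0, -0.606], [0.0, 0.0, 0.0]], [[-0.661, 0.0, -0.604], [0.0, 0.0, 0.0]]]
[[[0.0, 0.0, -0.2], [0.0, 0.0, 0.0]], [[0.333, -0.007, -0.2], [0.0, 0.0, 0.0]]]
```

Swivel is about 0.00 and tilt about 0.01, so step 1 is met. Now I'll grasp the flap ball.

Call:
send_rows:
  targets:
    - [[0.001,-0.001,0.1],[0,0,0]]
    - [[0.001,-0.001,0.183],[0,0,0]]
    - [[0.001,-0.001,0.183],[0,0,0]]
    - [[0.001,-0.001,0.183],[0,0,0]]

```text
clock: 10.1
tool_pos: [0.4468, -0.2205, 0.1215]
eef_rot: [0.011, 1.0, -0.0, 0.001]
contact_force: [0.6, 0.0, 0.1]
opening: 0.799
finger_force: 0.0
```

Call:
send_rows:
  targets:
    - [[0,0,0],[0,0,0]]
    - [[0,0,0],[0,0,0]]
    - [[0,0,0],[0,0,0]]
    - [[0,0,0],[0,0,0]]
    - [[0,0,0],[0,0,0]]
    - [[0,0,0],[0,0,0]]
    - [[0,0,0],[0,0,0]]
    - [[0,0,0],[0,0,0]]
  fingers: 0
  newtons: 25

```text
clock: 11.1
tool_pos: [0.4456, -0.2224, 0.12]
eef_rot: [0.012, 1.0, -0.002, -0.0]
contact_force: [0.3, -6.5, 1.0]
opening: 0.223
finger_force: 24.6
```

Call:
send_rows:
  targets:
    - [[-0.006,0,-0.084],[0,0,0]]
    - [[-0.023,0,-0.166],[0,0,0]]
    - [[-0.051,0,-0.245],[0,0,0]]
    - [[-0.091,0,-0.319],[0,0,0]]
    - [[-0.139,0,-0.387],[0,0,0]]
    - [[-0.197,0,-0.448],[0,0,0]]
    - [[-0.263,0,-0.5],[0,0,0]]
    - [[-0.335,0,-0.542],[0,0,0]]
    - [[-0.412,0,-0.575],[0,0,0]]
    - [[-0.494,0,-0.596],[0,0,0]]
    - [[-0.577,0,-0.606],[0,0,0]]
    - [[-0.661,0,-0.604],[0,0,0]]

```text
clock: 12.6
tool_pos: [0.6435, -0.226, 0.3007]
eef_rot: [0.011, 1.0, -0.001, -0.001]
contact_force: [-0.6, -3.4, -2.0]
opening: 0.223
finger_force: 24.9
```

Call:
send_rows:
  targets:
    - [[0,0,0],[0,0,0]]
    - [[0,0,0],[0,0,0]]

```text
clock: 12.85
tool_pos: [0.6437, -0.226, 0.3006]
eef_rot: [0.011, 1.0, -0.001, -0.0]
contact_force: [0.8, -4.8, -1.1]
opening: 0.224
finger_force: 24.7
```

```bash
python3 - <<'E'
from h import *
p,_=start();print(p)
import fit
q=[.5504,-.2232,-.0194];A=fit.Rz(q[2]);b=A@[.078+.182*.0891,.001,.139+.1813]+[q[0],q[1],-.0188]
json.dump([b.tolist(),1.551],open("cmd.json","w"))
f=(.5504,-.2245)
rows([(*b[:2],.37,1.551),(*f,.37,1.551),(*f,.20,1.551)])
E
```

```text
[ 0.54461522 -0.22402782  0.36147637]
[[[0.0, 0.0, -0.228], [0.0, 0.0, 0.0]], [[0.314, -0.008, -0.228], [0.0, 0.0, 0.0]], [[0.314, -0.008, 0.338], [0.0, 0.0, 0.0]]]
```

Call:
send_rows:
  targets:
    - [[0,0,0],[0,0,0]]
    - [[0,0,0],[0,0,0]]
    - [[0,0,0],[0,0,0]]
    - [[0,0,-0.12],[0,0,0]]
    - [[0,0,-0.228],[0,0,0]]
    - [[0,0,-0.228],[0,0,0]]
    - [[0.15,-0.004,-0.228],[0,0,0]]
    - [[0.314,-0.008,-0.228],[0,0,0]]
    - [[0.314,-0.008,-0.228],[0,0,0]]
  fingers: 0.45

```text
clock: 13.98
tool_pos: [0.5454, -0.2255, 0.3682]
eef_rot: [0.011, 1.0, -0.001, -0.003]
contact_force: [-0.2, -0.5, -0.1]
opening: 0.453
finger_force: 0.0
```

```bash
python3 - <<'E'
from h import *
print(get_state()["tool_pos"],get_state()["opening"])
t=snapshot("top");s=snapshot("side")
print(reds(t),reds(s))
a=cv2.resize(t["img"][180:280,380:480],None,fx=4,fy=4,interpolation=cv2.INTER_CUBIC)
b=cv2.resize(s["img"][90:190,265:365],None,fx=4,fy=4,interpolation=cv2.INTER_CUBIC)
cv2.imwrite("pics/e.png",np.hstack([a,b]))
E
```

```text
[ 0.54541537 -0.22547858  0.36821116] 0.45300081915272405
[([520.39, 157.09], 23), ([543.45, 167.65], 20), ([513.5, 173.0], 22), ([440.5, 188.5], 32), ([508.71, 235.41], 41), ([292.08, 230.44], 25), ([142.87, 248.61], 23), ([510.92, 249.83], 12)] [([301.88, 107.23], 26), ([288.33, 133.33], 9), ([403.04, 152.43], 23), ([366.0, 163.0], 9), ([381.83, 163.92], 12), ([397.25, 164.31], 16), ([306.75, 221.8], 44), ([286.27, 362.82], 90)]
```

View pics/e.png

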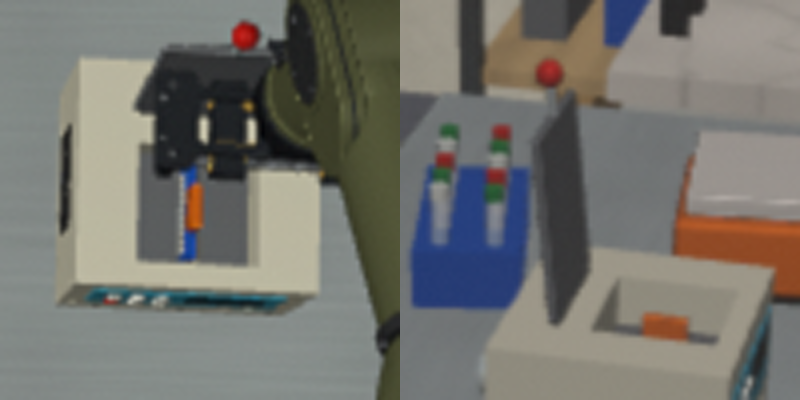

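The flap is upright and leaning slightly back. The orange tab shows at top crop (195,208) and side crop (665,326). I'll check it against the model and plan the descent.

```bash
python3 - <<'E'
from h import *
import fit
t=snapshot("top");s=snapshot("side")
q=[.5504,-.2232,-.0194];A=fit.Rz(q[2])
P=np.array([(-.018,-.005,.129),(-.018,.005,.129),(.018,-.005,.129),(.018,.005,.129)])@A.T+[q[0],q[1],0]
print("exp top crop",((proj(t,P)-[380,180]+.5)*4-.5).round(1).tolist()); print("exp side crop",((proj(s,P)-[265,90]+.5)*4-.5+[400,0]).round(1).tolist())
print("flap ball",tri(t,[440.5,188.5],s,[301.88,107.23]))
json.dump([[.5504,-.2245,.37],1.551],open("cmd.json","w"))
f=(.5504,-.2240)
rows([(*f,.18,1.551),(*f,.101,1.551)])
rows([(*f,.20,1.551),(*f,.36,1.551)])
E
```

```text
exp top crop [[202.5, 227.4], [190.4, 226.8], [203.1, 184.6], [191.1, 184.0]]
exp side crop [[690.2, 315.6], [687.7, 321.1], [645.8, 310.3], [643.1, 315.7]]
flap ball (array([ 0.64600122, -0.22271397,  0.32223638]), array([-0.01909142, -0.16553146,  0.16071222,  0.03949463]))
[[[0.0, 0.002, 0.633], [0.0, 0.0, 0.0]], [[0.0, 0.002, 0.897], [0.0, 0.0, 0.0]]]
[[[0.0, 0.0, -0.33], [0.0, 0.0, 0.0]], [[0.0, 0.0, -0.863], [0.0, 0.0, 0.0]]]
```

The tab matches the model within a pixel. I'll descend and grip.

Call:
send_rows:
  targets:
    - [[0,0.002,0.2],[0,0,0]]
    - [[0,0.002,0.4],[0,0,0]]
    - [[0,0.002,0.6],[0,0,0]]
    - [[0,0.002,0.7],[0,0,0]]
    - [[0,0.002,0.8],[0,0,0]]
    - [[0,0.002,0.86],[0,0,0]]
    - [[0,0.002,0.897],[0,0,0]]
    - [[0,0.002,0.897],[0,0,0]]
    - [[0,0.002,0.897],[0,0,0]]

```text
clock: 15.3
tool_pos: [0.5505, -0.2245, 0.1014]
eef_rot: [0.011, 1.0, -0.0, 0.001]
contact_force: [-0.9, 1.3, 0.2]
opening: 0.452
finger_force: 0.0
```

Call:
send_rows:
  targets:
    - [[0,0,0],[0,0,0]]
    - [[0,0,0],[0,0,0]]
    - [[0,0,0],[0,0,0]]
    - [[0,0,0],[0,0,0]]
    - [[0,0,0],[0,0,0]]
    - [[0,0,0],[0,0,0]]
    - [[0,0,0],[0,0,0]]
  fingers: 0
  newtons: 35

```text
clock: 16.18
tool_pos: [0.5498, -0.2245, 0.1006]
eef_rot: [0.011, 1.0, -0.0, 0.0]
contact_force: [-1.0, 0.2, 4.7]
opening: 0.11
finger_force: 35.0
```

Call:
send_rows:
  targets:
    - [[0,0,-0.05],[0,0,0]]
    - [[0,0,-0.1],[0,0,0]]
    - [[0,0,-0.16],[0,0,0]]
    - [[0,0,-0.22],[0,0,0]]
    - [[0,0,-0.29],[0,0,0]]
    - [[0,0,-0.37],[0,0,0]]
    - [[0,0,-0.46],[0,0,0]]
    - [[0,0,-0.56],[0,0,0]]
    - [[0,0,-0.67],[0,0,0]]
    - [[0,0,-0.78],[0,0,0]]
    - [[0,0,-0.863],[0,0,0]]
    - [[0,0,-0.863],[0,0,0]]

```text
clock: 17.68
tool_pos: [0.5506, -0.2239, 0.3619]
eef_rot: [0.011, 1.0, -0.0, 0.002]
contact_force: [0.1, -0.3, -0.7]
opening: 0.11
finger_force: 35.0
```

```bash
python3 - <<'E'
from h import *
s=get_state();print(s["tool_pos"],s["opening"],s["finger_force"],s["contact_force"],s["q"].round(2))
import fit
B,h=fit.panelT([.5340,.2510,-1.8285,.0012,.0])
g=h+B@[-.007-.115,0,.060+.013]; yw=-1.8273+np.pi
g[2]+=.0356; print(g,yw)
rows([(.46,-.03,.36,1.45)])
rows([(.46,.24,.36,yw)])
rows([(*g[:2],.36,yw)])
rows([(*g[:2],.25,yw),(*g[:2],g[2],yw)])
E
```

```text
[ 0.55063679 -0.22390834  0.36190225] 0.11005945054894917 34.999862015247345 [ 0.10970206 -0.3443064  -0.6562829 ] [ 0.8   0.65 -0.93  1.47  0.53  1.29  1.37]
[0.55864954 0.34481576 0.1636    ] 1.3142926535897932
[[[0.314, 0.641, 0.0], [0.0, 0.0, 0.032]]]
[[[0.108, 0.893, 0.0], [0.0, 0.0, 0.043]]]
[[[-0.229, 0.421, 0.0], [0.0, 0.0, 0.0]]]
[[[0.0, 0.0, 0.367], [0.0, 0.0, 0.0]], [[0.0, 0.0, 0.655], [0.0, 0.0, 0.0]]]
```

Call:
send_rows:
  targets:
    - [[0.08,0.16,0],[0,0,0.008]]
    - [[0.18,0.36,0],[0,0,0.018]]
    - [[0.27,0.54,0],[0,0,0.027]]
    - [[0.314,0.641,0],[0,0,0.032]]
    - [[0.314,0.641,0],[0,0,0.032]]
    - [[0.314,0.641,0],[0,0,0.032]]

```text
clock: 18.42
tool_pos: [0.4595, -0.0311, 0.3587]
eef_rot: [0.061, 0.998, -0.0, -0.001]
contact_force: [-0.3, 0.3, 0.6]
opening: 0.111
finger_force: 35.0
```

Call:
send_rows:
  targets:
    - [[0.02,0.17,0],[0,0,0.008]]
    - [[0.04,0.35,0],[0,0,0.017]]
    - [[0.07,0.53,0],[0,0,0.026]]
    - [[0.09,0.71,0],[0,0,0.034]]
    - [[0.108,0.893,0],[0,0,0.043]]
    - [[0.108,0.893,0],[0,0,0.043]]
    - [[0.108,0.893,0],[0,0,0.043]]

```text
clock: 19.3
tool_pos: [0.4609, 0.2381, 0.3584]
eef_rot: [0.129, 0.992, -0.001, -0.0]
contact_force: [-0.7, 0.0, -1.1]
opening: 0.111
finger_force: 35.0
```

Call:
send_rows:
  targets:
    - [[-0.07,0.13,0],[0,0,0]]
    - [[-0.14,0.26,0],[0,0,0]]
    - [[-0.229,0.421,0],[0,0,0]]
    - [[-0.229,0.421,0],[0,0,0]]
    - [[-0.229,0.421,0],[0,0,0]]

```text
clock: 19.92
tool_pos: [0.5592, 0.3419, 0.3586]
eef_rot: [0.129, 0.992, -0.001, -0.0]
contact_force: [0.3, 0.3, -0.5]
opening: 0.113
finger_force: 35.0
```

Call:
send_rows:
  targets:
    - [[0,0,0.1],[0,0,0]]
    - [[0,0,0.2],[0,0,0]]
    - [[0,0,0.3],[0,0,0]]
    - [[0,0,0.4],[0,0,0]]
    - [[0,0,0.48],[0,0,0]]
    - [[0,0,0.55],[0,0,0]]
    - [[0,0,0.61],[0,0,0]]
    - [[0,0,0.655],[0,0,0]]
    - [[0,0,0.655],[0,0,0]]
    - [[0,0,0.655],[0,0,0]]
    - [[0,0,0.655],[0,0,0]]
    - [[0,0,0.655],[0,0,0]]

```text
clock: 21.42
tool_pos: [0.5588, 0.3447, 0.1633]
eef_rot: [0.128, 0.992, 0.0, 0.0]
contact_force: [0.4, -0.3, -1.0]
opening: 0.108
finger_force: 35.0
```

```bash
python3 - <<'E'
from h import *
s=get_state();print(s["tool_pos"],s["opening"],s["finger_force"],s["contact_force"])
t=snapshot("top");s=snapshot("side")
print(reds(t),reds(s))
a=cv2.resize(t["img"][150:290,220:480],None,fx=1.5,fy=1.5)
b=cv2.resize(s["img"][160:330,230:400],None,fx=3,fy=3,interpolation=cv2.INTER_CUBIC)[:600]
a=cv2.copyMakeBorder(a,0,b.shape[0]-a.shape[0],0,0,cv2.BORDER_CONSTANT)[:,:290]
cv2.imwrite("pics/f.png",np.hstack([a,b]));
E
```

```text
[0.55879535 0.34466227 0.16332391] 0.10789632674576581 34.99991389922798 [ 0.41779257 -0.30208313 -0.97601079]
[([520.39, 157.09], 23), ([543.7, 167.6], 20), ([513.5, 173.0], 22), ([440.5, 188.5], 32), ([512.65, 262.84], 281), ([291.67, 232.0], 9), ([142.87, 248.61], 23)] [([286.14, 258.71], 14), ([286.17, 362.9], 99)]
```

View pics/f.png

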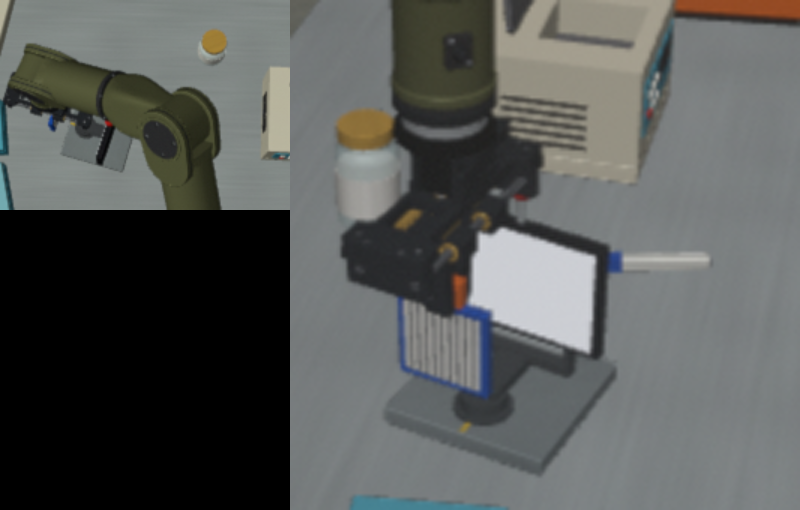

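The plate hangs upright in the fingers in front of the glowing face, at about (445,345) in the picture, and parallel to it. It's clear of the panel. The flap ball is where I left it, and the jar, pen and sampler look undisturbed. Contact force is about 1 N, so I'm handing in.

```bash
python3 -c "
from plant import *
print(finish_job())"
```

```text
the job is handed in; nothing more can be done
None
```

I handed the job in at about 21.5 s; no verdict came back. By my measurements the panel is square and upright (within about 0.02 rad), the flap is up, and the plate is held upright and parallel about 11.5 cm in front of the glowing face.

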